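# Load the cement-drying stand

### The arm

A 7-joint arm with a two-finger parallel gripper is mounted at the origin on the work surface. World frame = base frame: x ahead of the robot, y to its left, z up, the work surface at z = 0. Lengths are in m, angles in rad, forces in N, time in s.
With the tool pointing down it reaches from about 0.425 to 0.875 m from the base axis. Payload 4.7 kg.
Tool frame: the origin (TCP) lies at the very end of the fingers, on their centre line; the grasp point (between the pads) lies ctrl.pinch_z behind it (ctrl.pinch_z is the distance from the TCP to the grasp point, in m); z points along the fingers, y is the direction in which the jaws open and shut (so a half turn about z gives the same grasp; the last joint's range is limited). The gripper opens to 87 mm and grips with 3 to 60 N. Pads are 19 mm wide; open, the fingers measure 117 mm over their backs; the gripper's body (75 mm by 190 mm) begins 51 mm behind the grasp point.
Start: joints at [-1.312, 0.321, -0.07, 1.45, 0.023, 1.371, -0.057], TCP at [0.158, 0.631, 0.223] pointing down, gripper open.
Joint ranges: [-2.86, 2.86], [-0.3, 2.09], [-1.38, 1.24], [0.06, 2.45], [-1.56, 4.7], [0.09, 2.05], [-2.69, 2.69]. Speed limits (rad/s): [2.57, 2.57, 3.14, 3.14, 3.14, 3.14, 3.14].

### API

Orientations are given as a rotation vector (axis times angle).
In Python, from workcell import ctrl, capture, calibration, ticket, search_frame, trace, place_of gives the robot as it stands.
- The arm moves only by the tool move_arm, never from a script. Its argument "series" is text: rows parted by semicolons, each of 5 numbers parted by spaces: the shift along the tool's x, y, z in mm, then the turn about the tool's z in degrees, then the finger opening in mm, from 0 to 87. In form: dx dy dz twist claw; .... A call has 1 to 12 rows; each row shifts and turns the commanded pose from where the row before left it, along the tool's axes as they then stand; what a row does not reach is not made up. A row lasts 1/8 s, in which the tool goes at most 62.5 mm and 10.7 degrees, less where a joint would pass 70% of its speed; a pose out of reach is approached as far as the arm can. A call is refused whole if a number of a shift passes 62.5 or a number of a turn 10.7, either way. A call with a gripper value outside its range is refused whole. The fingers move at their own pace and stop on an object; "squeeze" is the grip in N (left out, the last holds). Time passes only in rows, so rows that do not move let the fingers close. It gives the time, the measured TCP pose, the force and the opening at its end, in the units of the state.
- ctrl.state(): the state, without advancing time (a new reading comes with each control period).
- capture(name): name is "side" or "top"; returns the picture (420x560x3 uint8, blue, green, red); there is no depth.
- calibration(name): a dict with "K" (3x3 intrinsics, pixels), "dist" ([k1, k2, p1, p2, k3] as OpenCV has them; the pictures are not rectified), "cam_to_world" (4x4, takes a point from camera to world coordinates). Camera axes: x right, y down, z forward; pixel columns grow to the right and rows downward; lengths in m; the calibration is good to about 2 mm. A picture is of the moment at which its call begins. calibration takes no time and is no camera call.
- ticket.close_job(): hands the job in, once; it reports no verdict.
Trained networks look in the newest picture that a camera, given by its name, has taken for a name from the list of things; names that differ only in an ending like _2 or _b are one class to them, and where a whole thing is asked for, a point or a joint stands for the part that bears it (a point fixed in the world has none). Each returns a list of dicts, best first, with "p" (0 to 1); they miss things now and then, are a little off and sometimes report something else, mostly with a low value. They report only what shows in the picture. A call takes as long as a camera call.
- search_frame(target, camera): "rect" ([left, top, right, bottom] in pixels, round what is visible of it).
- trace(target, camera): "region" (420x560 bool, what is visible of it) and "rect" ([left, top, right, bottom] in pixels, round what is visible of it).
- place_of(target, camera): "xy" ([column, row] in pixels: a listed point, or the origin of a listed thing).
The state is a dict: "t": time; "joint_positions": joint angles; "joint_vel": joint speeds; "effort": joint torques, N m; "ee_pos": TCP position; "orientation": TCP orientation; "wrist_force": force on the tool from outside, world axes, zero at the start; "ft_torque": the same for the moment, N m; "opening": finger opening in m.
Only numpy, scipy, OpenCV 4.12 (cv2) and the standard library are available. Lean on these libraries where they do the work, as an engineer would, in place of code of your own. Each camera call takes 0.05 s, during which the arm holds its last target. There are 200 camera calls.

### The job

Clear the finished heel blocks off the ledge of the drying stand into the grey tray, and take every cement-coated leatherboard strip out of the slotted rack. Lean the strips side by side, squarely and without overlapping, against the stand's back panel, coated face outward, each with its foot on the ledge set up close to the front lip so that it cannot slide. When all are leaning, turn the drying-time dial to the long index mark; leave the offcut, the straightedge, the jar and the hammer where they are.

Things in the scene. Friction and masses are not known exactly. Their poses are not given: they have to be found in the camera images.
- stand: warm-air drying stand, fixed. Origin: on the bench under the middle of the front face of its back panel; x from the panel out over the ledge (away from the robot), y along the panel, z up. Ledge (grey deck with air slots) 18 mm above the bench, from the panel (x = 0) to the front lip (x = 85 mm). Control box beyond the +y end: y 220 to 340, x -12 to 98 mm, 55 mm high.
- panel_top (a point): middle of the front top edge of the stand's back panel, at stand x = 0, y = 0, z = 218 mm. The panel is an upright aluminium sheet, 12 mm thick, y -180 to +180 mm. A strip with its foot against the lip and its back on this edge leans about 0.35 rad from upright, its head some 50 mm above the edge.
- lip_top (a point): middle of the inner top edge of the stand's front lip, at stand x = 85, y = 0, z = 34 mm. The lip is 6 mm thick, 16 mm high above the ledge, y -180 to +180 mm, and stops the feet from sliding.
- dial (a joint): drying-time dial on the control box, radians, clockwise from above positive, 0 = off, end stop 4.75; starts at 0 to 0.5; light friction, stays where left. At 0 its white line points to stand -x. The broad long white index mark (the other ticks are thin and short, every 0.475) is at 1.90: bearing (0.32, 0.95) in stand x, y from the axis.
- dial_grip (a point): point on the dial's axis at the height to grip, 92 mm above the bench, at stand x = 43, y = 280 mm. The grip is a black bar 42 mm long, 14 mm thick, 32 mm high (top 7 mm above this point), its length along the white line. Turns with the dial: z up, -x along the white line.
- rack: low slotted plywood rack, fixed, 212 x 64 x 55 mm high; origin under its centre. Six slots in a row along x at -80, -48, -16, 16, 48, 80 mm, each 12.5 mm wide (x), 48 mm long (y, ends closed), floor 10 mm above the bench, 45 mm deep. Things in neighbouring slots stand face to face, 32 mm apart: fingers have room only at the narrow edges.
- tray: grey open tray, fixed, 150 (x) x 200 (y) x 35 mm high, walls and floor 5 mm thick; origin under its centre.
- offcut: tan uncoated sole-leather offcut, 190 x 44 x 9 mm, standing in a rack slot; a bystander. Origin: centre of its lower end.
- straightedge: steel straightedge, 235 x 30 x 8 mm, standing in a rack slot; a bystander. Origin: centre of its lower end.
- jar: amber glass jar with a steel lid, 68 mm across, 85 mm high, on the bench; a bystander. Origin: centre of its underside.
- hammer: hammer with a wooden handle, 220 mm long, lying on the bench; a bystander. Origin: middle of its length, on the bench.
- board1: dark brown leatherboard strip, 270 long x 44 wide x 9 mm thick, about 0.1 kg, one broad face coated with dried pale cement, the other bare. Origin: centre of its lower end; z up along its length, y across its width, +x out of the COATED face. It starts standing on end in a rack slot, coated face towards either end of the rack. May be absent.
- board1_head (a point): centre of the upper end face of that strip, 270 mm from its origin along z.
- board2: dark brown leatherboard strip, 270 long x 44 wide x 9 mm thick, about 0.1 kg, one broad face coated with dried pale cement, the other bare. Origin: centre of its lower end; z up along its length, y across its width, +x out of the COATED face. It starts standing on end in a rack slot, coated face towards either end of the rack. May be absent.
- board2_head (a point): centre of the upper end face of that strip, 270 mm from its origin along z.
- board3: dark brown leatherboard strip, 270 long x 44 wide x 9 mm thick, about 0.1 kg, one broad face coated with dried pale cement, the other bare. Origin: centre of its lower end; z up along its length, y across its width, +x out of the COATED face. It starts standing on end in a rack slot, coated face towards either end of the rack. May be absent.
- board3_head (a point): centre of the upper end face of that strip, 270 mm from its origin along z.
- board4: dark brown leatherboard strip, 270 long x 44 wide x 9 mm thick, about 0.1 kg, one broad face coated with dried pale cement, the other bare. Origin: centre of its lower end; z up along its length, y across its width, +x out of the COATED face. It starts standing on end in a rack slot, coated face towards either end of the rack. May be absent.
- board4_head (a point): centre of the upper end face of that strip, 270 mm from its origin along z.
- heel1: D-shaped block heel of stacked leather, 52 long (x) x 50 wide (y, flat parallel sides to grip) x 38 mm high, about 75 g; origin: centre of its underside; round end at +x. It starts on the ledge of the drying stand, its y within 0.2 rad of the panel's. May be absent.
- heel2: D-shaped block heel of stacked leather, 52 long (x) x 50 wide (y, flat parallel sides to grip) x 38 mm high, about 75 g; origin: centre of its underside; round end at +x. It starts on the ledge of the drying stand, its y within 0.2 rad of the panel's. May be absent.

How it is judged:
By the outcome, as a careful person would: the job done as asked, in the order asked, and still so for the second after the job is handed in, with the robot touching nothing.
Of board1, board2, board3, board4 only 3 to 4 are there at a start; the rules pass over those that are not, and their reading is None.
Of heel1, heel2 only 1 to 2 are there at a start; the rules pass over those that are not, and their reading is None.
At some moment in a run one of heel1, heel2 may be knocked a few centimetres aside while the robot is not near it.
It also fails if it takes over 210 s, if anything falls off the work surface, if the arm or the gripper's body presses on something with over 40 N, if the wrist force passes 120 N, or if a joint passes its speed limit or range.

## Working session

There is one attempt and no reset: what is moved stays moved. The work goes in short steps, Python scripts to look and compute and a tool call to move; the robot and the scene stay as the last step left them, time stands still between calls to the robot, and variables do not carry over. Pictures are saved under pics/ and viewed, about 12 in all and at most 16, crops included, and the job is handed in when it is done.

Besides the shell and the picture viewer there is one more tool, called as name(argument=value, ...), one argument or row to a line, values as JSON. move_arm: Moves the arm, as the interface text tells. Its arguments: {"type":"object","properties":{"series":{"type":"string"},"squeeze":{"type":"number"}},"required":["series"]}

```bash
mkdir -p pics; ls; python3 - <<'E'
from workcell import *
import cv2,numpy as np
print(ctrl.state(), ctrl.pinch_z)
for n in("side","top"):
    im=capture(n); cv2.imwrite(f"pics/{n}0.png",im)
    c=calibration(n); print(n,np.round(c["K"],1).tolist(),c["dist"],np.round(c["cam_to_world"],4).tolist())
    for t in ["stand","panel_top","lip_top","dial_grip","rack","tray","offcut","straightedge","jar","hammer","board1","board1_head","heel1"]:
        print(t,[(np.round(d["xy"],1).tolist(),round(d["p"],2)) for d in place_of(t,n)])
E
```

```text
pics
{'t': 0.0, 'joint_positions': array([-1.31191235,  0.32181223, -0.07006024,  1.45169915,  0.02258772,
        1.37080033, -0.05687166]), 'joint_vel': array([-3.81733998e-05,  2.96971341e-04,  8.97332179e-04, -7.09669837e-05,
       -1.46538341e-04,  1.02694140e-03,  1.56143223e-03]), 'effort': array([ 9.40678115e-05, -4.91308486e+01, -4.03863313e-01, -3.12518513e+01,
       -6.39512180e-02,  4.43314039e-02,  1.90667220e-04]), 'ee_pos': array([0.15744756, 0.63005826, 0.2214562 ]), 'orientation': array([-3.83476560e-01, -3.11795733e+00,  3.02761050e-03]), 'wrist_force': array([-0.13833932,  0.13146433, -0.39315996]), 'ft_torque': array([ 0.03529278,  0.00711191, -0.05541066]), 'opening': 0.08688613826448945} 0.0187
side [[415.0, 0.0, 277.6], [0.0, 415.0, 212.5], [0.0, 0.0, 1.0]] [-0.11393237  0.          0.          0.          0.        ] [[0.7189, -0.3711, 0.5878, -0.1177], [-0.6951, -0.3734, 0.6144, -0.7722], [-0.0086, -0.8502, -0.5264, 0.8068], [0.0, 0.0, 0.0, 1.0]]
stand [([361.3, 213.4], 0.71), ([233.3, 261.5], 0.59), ([350.4, 218.8], 0.19)]
panel_top [([226.7, 201.6], 0.72)
[... 721 characters left out ...]
[251.9, 264.0], 0.74)]
panel_top [([245.3, 258.1], 0.57), ([279.1, 189.7], 0.38), ([400.5, 193.0], 0.2)]
lip_top [([249.4, 232.4], 0.91), ([400.0, 224.4], 0.59)]
dial_grip [([146.3, 255.3], 0.68)]
rack [([373.1, 235.2], 0.91), ([278.4, 188.3], 0.57), ([403.3, 222.2], 0.5)]
tray [([278.0, 190.6], 0.79)]
offcut [([369.8, 260.1], 0.47)]
straightedge [([370.0, 247.2], 0.66)]
jar [([201.1, 188.6], 0.56)]
hammer [([246.6, 230.6], 0.65), ([436.3, 240.5], 0.64), ([375.1, 231.0], 0.19)]
board1 [([376.7, 227.1], 0.94), ([373.9, 241.9], 0.81), ([370.1, 214.2], 0.73), ([376.3, 203.9], 0.69), ([200.7, 188.9], 0.3)]
board1_head [([402.2, 210.1], 0.86), ([145.6, 253.4], 0.29)]
heel1 [([216.2, 247.4], 0.8)]
```

View pics/side0.png

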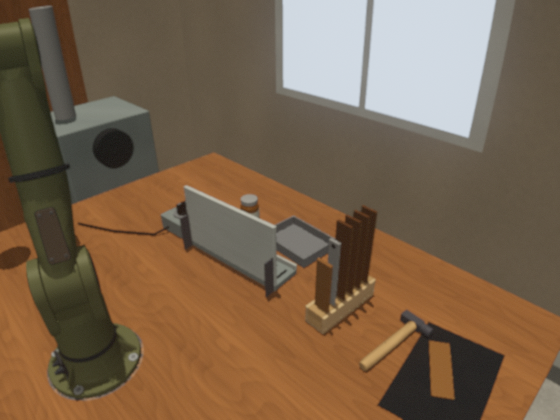

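View pics/top0.png

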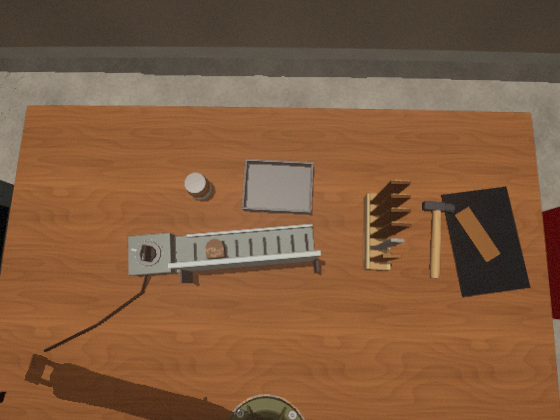

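Both pictures agree. The stand is left of centre, with its panel towards the robot and one heel on the ledge near (215,249). The rack at (375,235) holds the offcut, the straightedge and four boards. I'll zoom in for the coated faces and corners.

```bash
python3 - <<'E'
import cv2
t=cv2.imread("pics/top0.png");s=cv2.imread("pics/side0.png")
cv2.imwrite("pics/c1.png",cv2.resize(t[150:290,120:420],None,fx=2.66,fy=2.66,interpolation=cv2.INTER_CUBIC))
a=cv2.resize(s[200:330,295:385],None,fx=4.5,fy=4.5,interpolation=cv2.INTER_CUBIC)
b=cv2.resize(t[170:280,350:420],None,fx=5.3,fy=5.3,interpolation=cv2.INTER_CUBIC)
h=585;a=a[:h];b=cv2.resize(b,(int(b.shape[1]*h/b.shape[0]),h))
o=cv2.hconcat([a,b]);print(o.shape)
cv2.imwrite("pics/c2.png",cv2.convertScaleAbs(o,alpha=1.6,beta=20))
E
```

```text
(585, 777, 3)
```

View pics/c1.png

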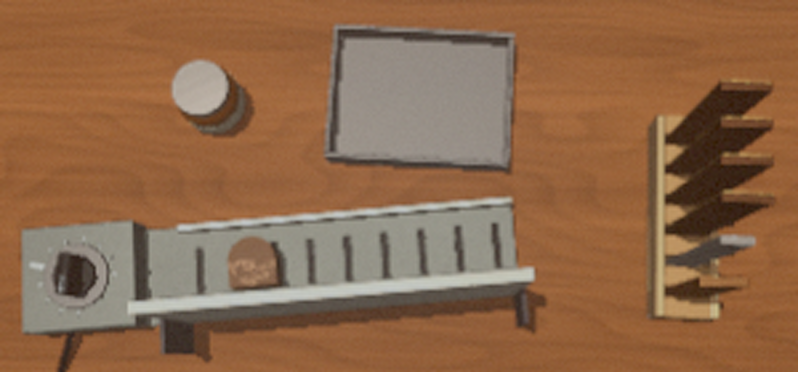

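View pics/c2.png

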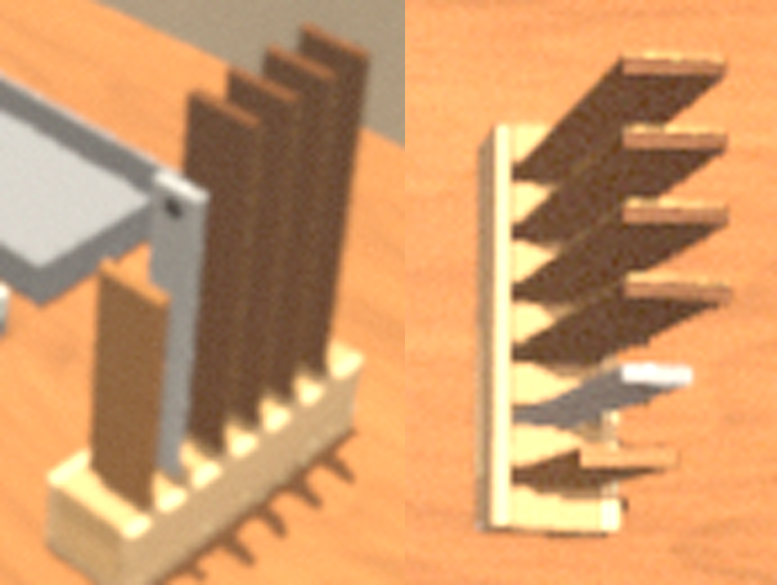

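All four boards show a bare dark face towards the robot (−x) in both views, so the coated faces should point away. Next I'll fit the poses.

```bash
cat > h.py <<'E'
from workcell import *
import cv2,numpy as np
from scipy.optimize import least_squares
from scipy.spatial.transform import Rotation as R
def proj(P,n):
    c=calibration(n);T=np.linalg.inv(c["cam_to_world"])
    return cv2.projectPoints(np.float64(P).reshape(-1,1,3),cv2.Rodrigues(T[:3,:3])[0],T[:3,3],np.float64(c["K"]),np.float64(c["dist"]))[0][:,0]
def onz(px,z,n):
    c=calibration(n);T=np.array(c["cam_to_world"])
    u=cv2.undistortPoints(np.float64(px).reshape(-1,1,2),np.float64(c["K"]),np.float64(c["dist"]))[:,0]
    d=np.c_[u,np.ones(len(u))]@T[:3,:3].T
    return T[:3,3]+d*((z-T[2,3])/d[:,2])[:,None]
def W(p,pose):
    p=np.atleast_2d(p);c,s=np.cos(pose[2]),np.sin(pose[2])
    return np.c_[pose[0]+c*p[:,0]-s*p[:,1],pose[1]+s*p[:,0]+c*p[:,1],p[:,2]]
def fit(pts,px,g,n="top"):
    r=least_squares(lambda q:(proj(W(pts,q),n)-px).ravel(),g,loss="soft_l1")
    return r.x,np.round(r.fun.reshape(-1,2),1).tolist()
def tcp():
    s=ctrl.state();M=R.from_rotvec(s["orientation"]).as_matrix();return s["ee_pos"],M,s
E
python3 - <<'E'
from h import *
pts=np.array([[0,180,218],[0,-180,218],[85,180,34],[85,-180,34],[43,280,92]])/1e3
px=np.array([[167.7,263.5],[320.8,250.8],[186.9,237.2],[312.5,226.7],[146.3,255.3]])
q,r=fit(pts,px,[.3,0,0]);print("stand",q,r)
hd=np.array([[400.4,182.6],[400.8,196.3],[400.9,210],[401.1,224.9]])
print("heads",np.round(onz(hd,.28,"top"),4).tolist())
print("heel",onz([[215,247]],.056,"top"), "tray",onz([[278.0,190.6]],.0,"top"))
print("tray corners",onz(np.array([[334,27],[514,35],[508,168],[328,158]])/2.66+[120,150],.035,"top"))
print("jar",onz([[195,183]],.085,"top"))
t=capture("top")
for n in("top","side"):
  capture(n)
  for th in ("board1_head","board1","rack","heel1","heel2"):
    print(n,th,[(np.round(d["rect"]).tolist(),round(d["p"],2)) for d in trace(th,n)],[np.round(d["xy"]).tolist() for d in place_of(th,n)])
p,M,s=tcp();print(M.round(3))
E
```

```text
stand [0.46971085 0.05000179 0.11035245] [[0.3, 0.8], [0.6, 0.1], [-0.4, 0.3], [0.3, -0.3], [-1.6, -1.6]]
heads [[0.6411, -0.3007, 0.28], [0.6095, -0.3005, 0.28], [0.5784, -0.2996, 0.28], [0.545, -0.2989, 0.28]]
heel [[0.50739581 0.15120895 0.056     ]] tray [[ 0.68457574 -0.01726873  0.        ]]
tray corners [[ 0.76629378  0.07940454  0.035     ]
 [ 0.7607524  -0.11937583  0.035     ]
 [ 0.61188928 -0.11409716  0.035     ]
 [ 0.61880087  0.07971816  0.035     ]]
jar [[0.68131313 0.21173664 0.085     ]]
top board1_head [] [[401.0, 212.0]]
top board1 [([368.0, 180.0, 410.0, 203.0], 0.93), ([371.0, 223.0, 412.0, 240.0], 0.92), ([371.0, 207.0, 415.0, 228.0], 0.81), ([370.0, 192.0, 410.0, 217.0], 0.78)] [[373.0, 215.0], [374.0, 205.0], [374.0, 236.0], [376.0, 226.0]]
top rack [([363.0, 194.0, 391.0, 272.0], 0.67)] [[373.0, 233.0], [372.0, 258.0]]
top heel1 [([209.0, 237.0, 228.0, 260.0], 0.84)] [[216.0, 249.0]]
top heel2 [([209.0, 237.0, 228.0, 260.0], 0.84)] [[216.0, 249.0]]
side board1_head [([346.0, 218.0, 361.0, 289.0], 0.58)] [[351.0, 219.0]]
side board1 [([351.0, 210.0, 373.0, 287.0], 0.82), ([361.0, 205.0, 375.0, 282.0], 0.77), ([333.0, 221.0, 350.0, 301.0], 0.72)] [[352.0, 295.0], [343.0, 298.0], [338.0, 309.0], [360.0, 289.0]]
side rack [([306.0, 275.0, 378.0, 333.0], 0.7)] [[340.0, 309.0], [324.0, 319.0]]
side heel1 [] [[332.0, 312.0]]
side heel2 [] [[332.0, 312.0]]
[[-0.97   0.242  0.   ]
 [ 0.242  0.97   0.   ]
 [-0.     0.    -1.   ]]
```

```bash
cat >> h.py <<'E'
S=np.array([0.4697,0.0500,0.1104])
def sw(x,y,z): return W(np.array([x,y,z])/1e3,S)[0]
def go(*tgts):
    """each tgt: world x,y,z(m),a(rad): print the twist (deg), then the tool-frame shift (mm) after twisting"""
    p,M,s=tcp();a=np.arctan2(-M[0,1],M[1,1])
    for x,y,z,b in tgts:
        tw=-np.degrees((b-a+np.pi/2)%np.pi-np.pi/2) if abs(b)<9 else 0
        a-=np.radians(tw);yv=np.array([-np.sin(a),np.cos(a),0]);zv=np.array([0,0,-1.]);xv=np.cross(yv,zv)
        d=(np.array([x,y,z])-p)*1e3;p=np.array([x,y,z])
        print("twist %.1f  shift x %.1f y %.1f z %.1f"%(tw,d@xv,d@yv,d@zv), "a=%.3f"%a)
E
python3 - <<'E'
from h import *
h=sw(46,97,0)
print(h);go((h[0],h[1],.30,.11),(h[0],h[1],.026,.11),(h[0],h[1],.30,.11),(.69,-.0186,.30,.0),(.69,-.0186,.02,.0))
E
```

```text
[0.5047329  0.15147756 0.        ]
twist -20.3  shift x -292.5 y -514.4 z -77.4 a=0.110
twist -0.0  shift x 0.0 y 0.0 z 274.0 a=0.110
twist -0.0  shift x 0.0 y 0.0 z -274.0 a=0.110
twist 6.3  shift x -185.3 y -170.1 z 0.0 a=0.000
twist -0.0  shift x 0.0 y 0.0 z 280.0 a=0.000
```

move_arm(
  series="0 0 -38.7 -10.2 87;0 0 -38.7 -10.1 87;-29.3 -51.4 0 0 87;-29.3 -51.4 0 0 87;-29.3 -51.4 0 0 87;-29.3 -51.4 0 0 87;-29.2 -51.4 0 0 87;-29.2 -51.5 0 0 87;-29.2 -51.5 0 0 87;-29.2 -51.5 0 0 87;-29.2 -51.4 0 0 87;-29.2 -51.4 0 0 87",
  squeeze=15,
)

```text
t: 4.05
ee_pos: [0.5053, 0.1498, 0.3004]
orientation: [-0.172, 3.136, 0.001]
wrist_force: [1.0, 0.8, 0.4]
opening: 0.0869
```

```bash
python3 - <<'E'
from h import *
capture("top");print([(np.round(d["xy"]).tolist(),d["p"]) for d in place_of("heel1","top")])
im=capture("top");cv2.imwrite("pics/t1.png",cv2.resize(im[180:300,120:330],None,fx=3.5,fy=3.5))
h=sw(46,97,0);go((h[0],h[1],.026,.11))
E
```

```text
[([217.0, 248.0], 0.75), ([400.0, 224.0], 0.68), ([277.0, 189.0], 0.58)]
twist -0.5  shift x 0.8 y 4.1 z 274.2 a=0.110
```

move_arm(
  series="0 3 55 0 87;0 0 55 0 87;0 0 55 0 87;0 0 55 0 87;0 0 54 0 87;0 0 0 0 87;0 0 0 0 30;0 0 0 0 30;0 0 0 0 30;0 0 0 0 30;0 0 0 0 30;0 0 0 0 30",
  squeeze=15,
)

```text
t: 5.7
ee_pos: [0.5043, 0.1545, 0.0264]
orientation: [-0.172, 3.136, 0.001]
wrist_force: [-1.2, 0.5, 3.7]
opening: 0.0503
```

Gripped at 50.3 mm, so I'll lift it to the tray.

move_arm(
  series="0 0 -54 0 30;0 0 -55 0 30;0 0 -55 0 30;0 0 -55 0 30;0 0 -55 0 30;-46 -43 0 6.3 30;-46 -43 0 0 30;-46 -43 0 0 30;-46 -43 0 0 30;0 0 0 0 30;0 0 0 0 30",
)

```text
t: 7.08
ee_pos: [0.6907, -0.0109, 0.2988]
orientation: [-0.001, -3.14, -0.0]
wrist_force: [0.2, 0.4, -0.3]
opening: 0.05
```

```bash
python3 - <<'E'
from h import *
go((.69,-.0186,.30,0),(.69,-.0186,.022,0))
cv2.imwrite("pics/t2.png",cv2.resize(capture("side")[150:330,150:400],None,fx=3,fy=3))
E
```

```text
twist -0.0  shift x 0.7 y -7.7 z -1.2 a=0.000
twist -0.0  shift x 0.0 y 0.0 z 278.0 a=0.000
```

View pics/t2.png

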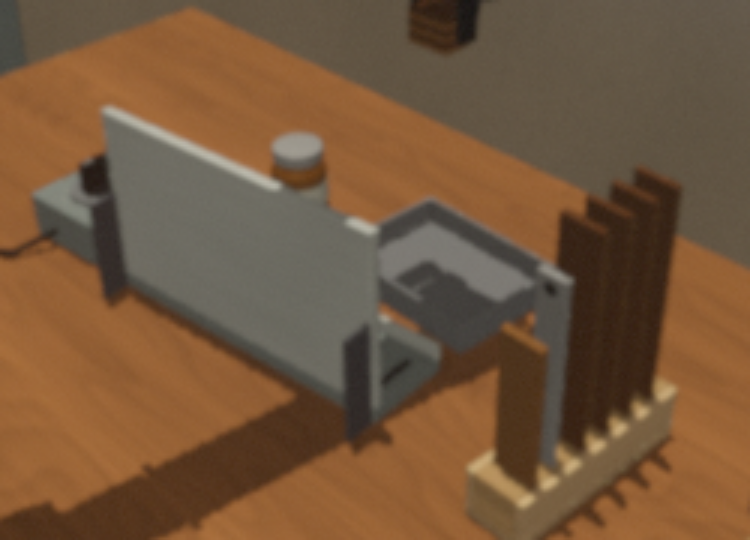

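The heel is held over the tray, so I'll lower and release it.

move_arm(
  series="0 -7 56 0 30;0 0 56 0 30;0 0 56 0 30;0 0 56 0 30;0 0 57 0 30;0 0 0 0 30;0 0 0 0 80;0 0 0 0 80;0 0 0 0 80;0 0 -55 0 80;0 0 -55 0 80;0 0 -55 0 80",
)

```text
t: 8.62
ee_pos: [0.6911, -0.0183, 0.1868]
orientation: [0.001, 3.14, 0.0]
wrist_force: [0.8, 1.0, -0.2]
opening: 0.08
```

```bash
python3 - <<'E'
from h import *
im=capture("top");print([(np.round(d["xy"]).tolist(),d["p"]) for d in place_of("heel1","top")])
go((.69,-.0186,.34,-.02),(.545,-.299,.34,-.02),(.545,-.299,.241,-.02))
E
```

```text
[([278.0, 184.0], 0.47), ([374.0, 224.0], 0.26)]
twist 1.1  shift x 5.2 y 0.4 z -146.7 a=-0.020
twist -0.0  shift x 139.4 y -283.2 z 0.0 a=-0.020
twist -0.0  shift x 0.0 y 0.0 z 99.0 a=-0.020
```

move_arm(
  series="1 0 -49 1.1 80;1 0 -49 0 80;1 0 -49 0 80;23.2 -47.2 0 0 80;23.2 -47.2 0 0 80;23.2 -47.2 0 0 80;23.2 -47.2 0 0 80;23.2 -47.2 0 0 80;23.2 -47.2 0 0 80;0 0 0 0 80;0 0 0 0 80",
)

```text
t: 10.1
ee_pos: [0.5435, -0.2981, 0.3312]
orientation: [0.031, 3.14, 0.002]
wrist_force: [0.1, 0.8, -0.4]
opening: 0.08
```

```bash
python3 - <<'E'
from h import *
im=capture("top");a=im[165:285,180:440]
b=capture("side")[150:330,150:410]
cv2.imwrite("pics/t3.png",cv2.resize(cv2.vconcat([a,b]),None,fx=2,fy=2,interpolation=cv2.INTER_CUBIC))
go((.545,-.299,.34,-.02),(.545,-.299,.245,-.02))
E
```

```text
twist 0.2  shift x -0.6 y -2.2 z -9.2 a=-0.020
twist -0.0  shift x 0.0 y 0.0 z 95.0 a=-0.020
```

View pics/t3.png

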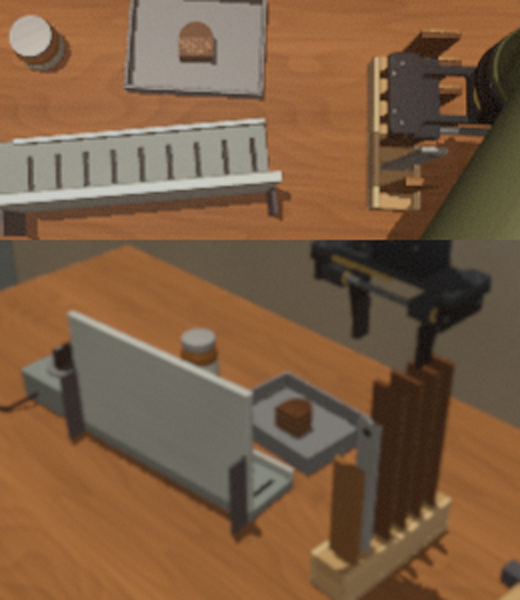

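The heel sits in the tray and the ledge is empty. The gripper is over the board nearest the robot. I'll lower, grip and lift.

move_arm(
  series="-1 -1 43 0 80;0 0 43 0 80;0 0 0 0 80;0 0 0 0 38;0 0 0 0 38;0 0 0 0 38;0 0 0 0 38;0 0 0 0 38;0 0 -35 0 38;0 0 -35 0 38;0 0 0 0 38;0 0 0 0 38",
  squeeze=20,
)

```text
t: 11.7
ee_pos: [0.5439, -0.2993, 0.3137]
orientation: [-0.031, -3.14, -0.001]
wrist_force: [0.4, 0.3, -2.3]
opening: 0.0439
```

```bash
python3 - <<'E'
from h import *
T=.316
for y in(118,30,-58,-146):
    for x in (120,79): print(y,sw(x,y,0).round(4))
p=sw(120,118,0);q=sw(79,118,0)
go((.545,-.2,T,-.02),(p[0],p[1],T,.11),(q[0],q[1],T,.11))
s=tcp()[2];print(s["opening"],s["wrist_force"],s["joint_positions"].round(2))
b=capture("side")[130:330,250:450]
cv2.imwrite("pics/t4.png",cv2.resize(b,None,fx=3,fy=3,interpolation=cv2.INTER_CUBIC))
E
```

```text
118 [0.576  0.1805 0.    ]
118 [0.5352 0.176  0.    ]
30 [0.5857 0.093  0.    ]
30 [0.5449 0.0885 0.    ]
-58 [0.5954 0.0056 0.    ]
-58 [0.5546 0.0011 0.    ]
-146 [ 0.6051 -0.0819  0.    ]
-146 [ 0.5643 -0.0864  0.    ]
twist 0.0  shift x 0.9 y 99.3 z -2.3 a=-0.020
twist -7.4  shift x -72.6 y 374.8 z 0.0 a=0.110
twist -0.0  shift x 41.0 y -0.0 z 0.0 a=0.110
0.04387286768161561 [ 0.43091227  0.2755927  -2.28077921] [-0.08  0.27  0.69  1.4  -0.17  1.53  2.14]
```

View pics/t4.png

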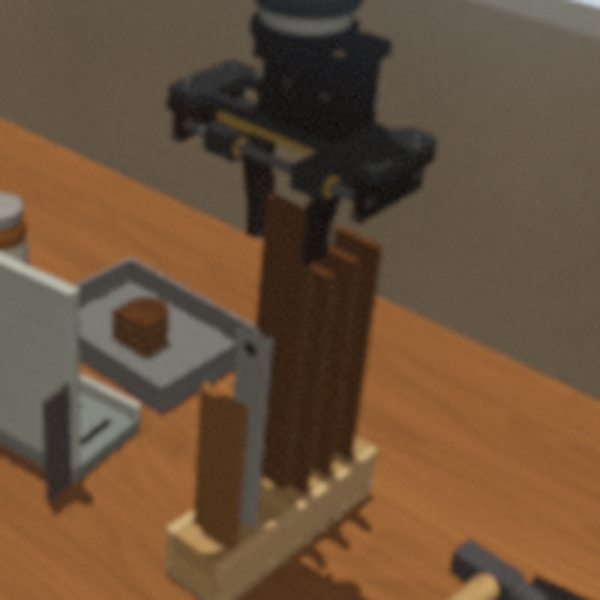

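move_arm(
  series="0 50 0 0 38;0 50 0 0 38;-8 54 0 -7.4 38;-10 53 0 0 38;-10 53 0 0 38;-11 53 0 0 38;-11 54 0 0 38;-11 54 0 0 38;-11 54 0 0 38;0 0 0 0 38;0 0 0 0 38;0 0 0 0 38",
)

```text
t: 13.25
ee_pos: [0.584, 0.1782, 0.3146]
orientation: [0.167, -3.137, 0.001]
wrist_force: [-0.1, -0.6, -0.5]
opening: 0.0441
```

```bash
python3 - <<'E'
from h import *
q=sw(79,118,0);T=.316
go((q[0],q[1],T,.11),(q[0],q[1],.2435,.11))
s=tcp()[2];print(s["opening"],s["joint_positions"].round(2))
im=capture("top");a=im[165:285,120:380]
b=capture("side")[130:330,120:380]
cv2.imwrite("pics/t5.png",cv2.resize(cv2.vconcat([a,b]),None,fx=1.85,fy=1.85,interpolation=cv2.INTER_CUBIC))
for n in("top","side"):
  print(n,[(np.round(d["xy"],1).tolist(),d["p"]) for d in place_of("board1",n)])
E
```

```text
twist -0.2  shift x 48.7 y 3.1 z -1.4 a=0.110
twist -0.0  shift x 0.0 y 0.0 z 72.5 a=0.110
0.04410394588860806 [-0.64  0.21  0.36  1.42 -0.07  1.52  1.4 ]
top [([376.5, 204.7], 0.8), ([377.0, 228.0], 0.75), ([372.5, 214.3], 0.57), ([203.7, 216.0], 0.5), ([375.9, 234.9], 0.27)]
side [([341.6, 305.7], 0.72), ([231.5, 210.3], 0.7), ([349.5, 295.1], 0.67), ([357.8, 288.5], 0.64), ([360.1, 210.0], 0.61)]
```

View pics/t5.png

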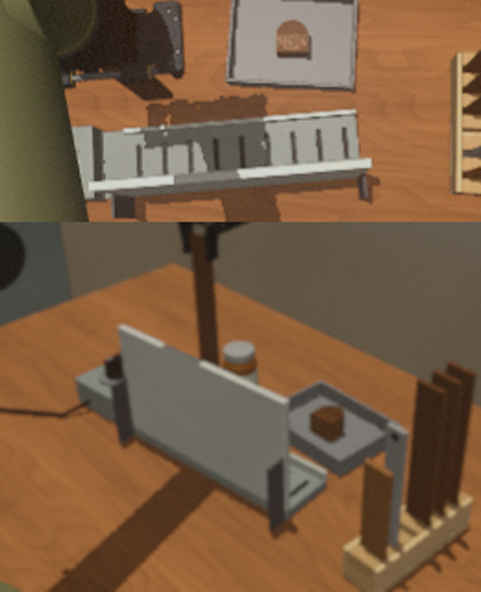

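move_arm(
  series="26 3 0 0 38;27 0 0 0 38;0 0 0 0 38;0 0 0 0 38;0 0 34 0 38;0 0 34 0 38;0 0 0 0 38;0 0 0 0 38",
)

```text
t: 14.45
ee_pos: [0.5314, 0.1772, 0.2469]
orientation: [-0.171, 3.137, -0.001]
wrist_force: [0.2, -0.3, -1.9]
opening: 0.0436
```

```bash
python3 - <<'E'
from h import *
q=sw(75,118,0)
go((q[0],q[1],.2435,.11));print(tcp()[2]["wrist_force"])
E
```

```text
twist -0.1  shift x 0.4 y -1.6 z 3.4 a=0.110
[ 0.16556126 -0.31480172 -1.86064442]
```

move_arm(
  series="-2 0 0 0 38;-2 0 0 0 38;0 0 0 0 38;0 0 0 0 38",
)

```text
t: 14.95
ee_pos: [0.5348, 0.1779, 0.247]
orientation: [-0.172, 3.137, 0.0]
wrist_force: [0.3, -0.2, -1.3]
opening: 0.0435
```

move_arm(
  series="-1 0 0 0 38;-1 0 0 0 38;0 0 0 0 38;0 0 0 0 38",
)

```text
t: 15.45
ee_pos: [0.5367, 0.1782, 0.2469]
orientation: [0.172, -3.137, -0.0]
wrist_force: [-0.4, 0.5, -1.5]
opening: 0.0435
```

move_arm(
  series="-2 0 0 0 38;0 0 0 0 38;0 0 0 0 38",
)

```text
t: 15.82
ee_pos: [0.5385, 0.1784, 0.2469]
orientation: [0.172, -3.136, -0.0]
wrist_force: [-2.1, -0.1, -0.2]
opening: 0.0439
```

move_arm(
  series="-2 0 0 0 38;0 0 0 0 38;0 0 0 0 38",
)

```text
t: 16.2
ee_pos: [0.5408, 0.1787, 0.2469]
orientation: [0.172, -3.137, -0.0]
wrist_force: [-1.4, 0.8, -1.3]
opening: 0.0434
```

move_arm(
  series="4 0 2 0 38;0 0 1 0 38;0 0 0 0 38;0 0 0 0 38",
)

```text
t: 16.7
ee_pos: [0.5373, 0.178, 0.2446]
orientation: [-0.172, 3.136, 0.0]
wrist_force: [0.9, -0.0, 3.0]
opening: 0.044
```

move_arm(
  series="0 0 1 0 38;0 0 0 0 38;0 0 0 0 38",
)

```text
t: 17.08
ee_pos: [0.5376, 0.1781, 0.2445]
orientation: [-0.172, 3.135, 0.001]
wrist_force: [-0.9, -0.3, 7.3]
opening: 0.0438
```

move_arm(
  series="0 0 0 0 38;0 0 0 0 38;8.5 0 0 0 38;8.6 0 0.3 0 38;8.6 0 0.6 0 38;8.5 0 0.9 0 38;8.5 0 1.2 0 38;8.4 0 1.5 0 38;8.4 0 1.8 0 38;8.4 0 2.1 0 38;0 0 0 0 38;0 0 0 0 38",
  squeeze=5,
)

```text
t: 18.58
ee_pos: [0.469, 0.1707, 0.2342]
orientation: [0.172, -3.136, 0.0]
wrist_force: [-1.0, 0.2, 0.6]
opening: 0.044
```

```bash
python3 - <<'E'
from h import *
a=capture("top")[165:285,120:380]
b=capture("side")[130:330,120:380]
cv2.imwrite("pics/t6.png",cv2.resize(cv2.vconcat([a,b]),None,fx=1.85,fy=1.85,interpolation=cv2.INTER_CUBIC))
E
```

```text
(no output)
```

View pics/t6.png

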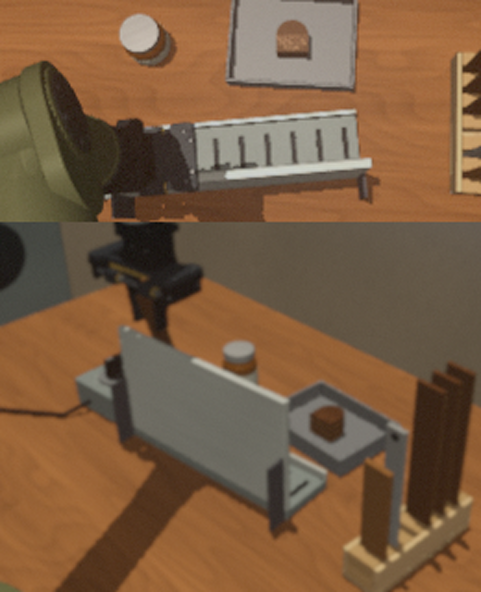

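The strip is pivoting in the pads about its foot, as planned. I'll finish the lean and release.

move_arm(
  series="8.3 0 2.4 0 38;8.2 0 2.6 0 38;2 0 0.7 0 38;0 0 0 0 38;0 0 0 0 38",
)

```text
t: 19.3
ee_pos: [0.4508, 0.1687, 0.2288]
orientation: [0.172, -3.137, -0.0]
wrist_force: [-0.1, -0.3, -0.1]
opening: 0.0436
```

move_arm(
  series="2 0 0.7 0 38;0 0 0 0 38;0 0 0 0 38",
)

```text
t: 19.68
ee_pos: [0.4491, 0.1685, 0.2282]
orientation: [-0.172, 3.137, 0.0]
wrist_force: [0.8, 0.2, -0.4]
opening: 0.0442
```

move_arm(
  series="2 0 0.7 0 38;0 0 0 0 38;0 0 0 0 38",
)

```text
t: 20.05
ee_pos: [0.448, 0.1684, 0.228]
orientation: [-0.171, 3.134, 0.001]
wrist_force: [5.5, 0.6, 0.6]
opening: 0.0441
```

Contact with the panel edge. I'll release by opening to 60, rise, and clear away for a look.

move_arm(
  series="-1 0 0 0 50;0 0 0 0 62;0 0 0 0 62;0 0 -40 0 62;0 0 -45 0 62;-40 -40 0 0 80;-40 -45 0 0 80;-30 -45 0 0 80;0 -50 0 7.4 80;0 -50 0 0 80;0 -50 0 0 80;0 -50 0 0 80",
)

```text
t: 21.55
ee_pos: [0.5736, -0.1497, 0.3123]
orientation: [-0.03, -3.141, -0.001]
wrist_force: [1.0, -0.6, -0.5]
opening: 0.0797
```

```bash
cat >> h.py <<'E'
def strips(im,n="top"):
    """look up board regions, print the region quads' ends with expected lean geometry"""
    for d in trace("board1",n):
        m=d["region"].astype(np.uint8);c=max(cv2.findContours(m,0,2)[0],key=cv2.contourArea)
        r=cv2.minAreaRect(c);print(n,round(d["p"],2),np.round(cv2.boxPoints(r)).tolist(),"mean col",cv2.mean(im,m)[:3])
def expect(y,xf=75.5):
    th=np.arctan2(xf,200);u=np.array([-np.sin(th),0,np.cos(th)]);nrm=np.array([np.cos(th),0,np.sin(th)])
    f=np.array([xf,y,18.])+9*nrm
    return W(np.array([f+[0,22,0],f-[0,22,0],f+270*u-[0,22,0],f+270*u+[0,22,0]])/1e3,S)
E
python3 - <<'E'
from h import *
im=capture("top");strips(im);print("expect",proj(expect(118),"top").round().tolist())
a=im[165:285,120:380]
b=capture("side")[130:330,120:380]
cv2.imwrite("pics/t7.png",cv2.resize(cv2.vconcat([a,b]),None,fx=1.85,fy=1.85,interpolation=cv2.INTER_CUBIC))
go((.5775,-.300,.34,-.02),(.5775,-.300,.246,-.02))
E
```

```text
top 0.8 [[178.0, 266.0], [207.0, 230.0], [220.0, 241.0], [191.0, 276.0]] mean col (60.33388429752066, 92.71404958677685, 118.44628099173553)
top 0.7 [[385.0, 216.0], [405.0, 204.0], [410.0, 212.0], [390.0, 224.0]] mean col (30.82142857142857, 50.19285714285714, 76.55)
top 0.39 [[397.0, 200.0], [406.0, 191.0], [411.0, 196.0], [402.0, 205.0]] mean col (35.18181818181819, 59.168831168831176, 89.42857142857143)
expect [[201.0, 237.0], [217.0, 236.0], [199.0, 265.0], [179.0, 267.0]]
twist -0.4  shift x -7.6 y -147.5 z -27.6 a=-0.020
twist -0.0  shift x 0.0 y 0.0 z 94.0 a=-0.020
```

View pics/t7.png

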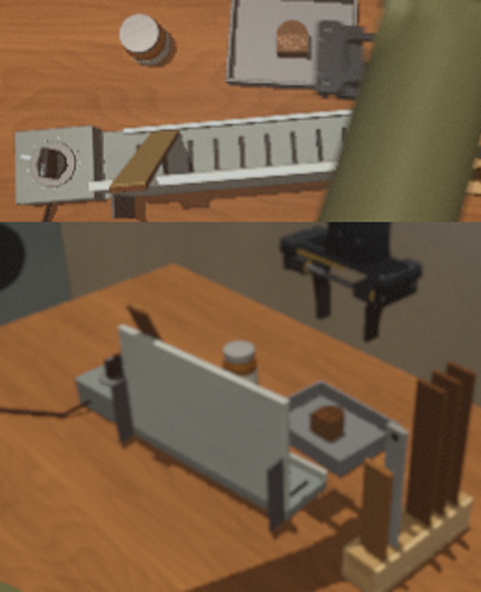

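The strip leans exactly where expected (foot around (200–219,236), head around (179–197,267)). I'll verify its colour is the coat before continuing.

```bash
python3 - <<'E'
from h import *
t=cv2.imread("pics/top0.png").astype(float);s=cv2.imread("pics/side0.png").astype(float)
for y,x in((182,401),(196,401),(210,401),(224,401)): 
    p=t[y-1:y+2,x-5:x+6].reshape(-1,3);p=p[p.sum(1).argsort()[-8:]].mean(0);print("end",p.round(),(p[2]/p[1]).round(2))
im=capture("top").astype(float)
for y,x in((245,205),(255,198)): p=im[y-2:y+3,x-2:x+3].mean((0,1));print("lean",p.round(),(p[2]/p[1]).round(2))
for y,x in((205,385),(260,340)):pass
# faces of the boards (facing -x) in the first side picture, sliver by sliver
for y in(235,245,255): print(y,[tuple(int(v) for v in s[y,x]) for x in range(336,376,3)])
E
```

```text
end [ 51.  85. 122.] 1.45
end [ 48.  76. 117.] 1.54
end [ 51.  82. 122.] 1.5
end [ 53.  86. 126.] 1.46
lean [ 63. 100. 126.] 1.26
lean [ 62. 100. 126.] 1.26
235 [(25, 45, 71), (22, 36, 55), (21, 34, 54), (26, 38, 57), (19, 34, 54), (27, 43, 62), (20, 35, 55), (22, 35, 56), (23, 39, 60), (20, 36, 55), (30, 44, 64), (20, 34, 54), (28, 40, 64), (52, 92, 143)]
245 [(71, 77, 82), (80, 88, 92), (24, 37, 58), (24, 38, 56), (18, 33, 55), (24, 41, 62), (22, 35, 56), (25, 38, 61), (19, 35, 56), (21, 36, 57), (24, 39, 58), (21, 34, 55), (34, 62, 97), (51, 92, 144)]
255 [(73, 79, 82), (65, 73, 80), (25, 35, 56), (21, 34, 55), (22, 37, 57), (24, 38, 57), (21, 36, 54), (26, 40, 60), (20, 36, 55), (20, 36, 57), (25, 36, 57), (20, 37, 59), (47, 87, 136), (52, 95, 146)]
```

The leaning face is hue-distinct from bare board (R/G 1.26 against 1.5), and all remaining −x faces are uniformly bare. Next board.

move_arm(
  series="-2.5 -49 -9 -0.4 80;-2.5 -49 -9 0 80;-2.5 -49 -9 0 80;0 0 0 0 80;0 0 0 0 80;0 0 0 0 80",
)

```text
t: 22.5
ee_pos: [0.5803, -0.2928, 0.3391]
orientation: [-0.014, -3.141, -0.003]
wrist_force: [0.7, 0.4, -0.1]
opening: 0.0802
```

```bash
python3 - <<'E'
from h import *
go((.5775,-.300,.246,-.02))
E
```

```text
twist 0.7  shift x 2.7 y -7.3 z 93.1 a=-0.020
```

move_arm(
  series="3 -7 0 0.7 80;0 0 46 0 80;0 0 47 0 80;0 0 0 0 80;0 0 0 0 38;0 0 0 0 38;0 0 0 0 38;0 0 0 0 38;0 0 0 0 38;0 0 -35 0 38;0 0 -35 0 38;0 0 0 0 38",
  squeeze=20,
)

```text
t: 24.0
ee_pos: [0.5771, -0.3037, 0.3195]
orientation: [0.039, 3.137, -0.004]
wrist_force: [-0.3, 0.5, -0.4]
opening: 0.044
```

```bash
python3 - <<'E'
from h import *
q=sw(75,30,0);T=.316
go((.5775,-.2,T,-.02),(q[0],q[1],T,.11),(q[0],q[1],.2475,.11))
E
```

```text
twist -0.3  shift x 1.7 y 103.6 z 3.5 a=-0.020
twist -7.4  shift x 4.7 y 290.4 z 0.0 a=0.110
twist -0.0  shift x 0.0 y 0.0 z 68.5 a=0.110
```

move_arm(
  series="0 51 0 -0.3 38;1 52 3 0 38;1 58 0 -7.4 38;1 58 0 0 38;1 58 0 0 38;1 58 0 0 38;1 58 0 0 38;0 0 0 0 38;0 0 0 0 38;0 0 0 0 38",
)

```text
t: 25.25
ee_pos: [0.5484, 0.0867, 0.313]
orientation: [0.167, -3.137, 0.001]
wrist_force: [-0.6, -0.8, -0.5]
opening: 0.0435
```

```bash
python3 - <<'E'
from h import *
q=sw(75,30,0)
go((q[0],q[1],.2475,.11))
E
```

```text
twist -0.2  shift x 7.3 y 2.2 z 65.5 a=0.110
```

move_arm(
  series="7 2 0 -0.2 38;0 0 0 0 38;0 0 33 0 38;0 0 32 0 38;0 0 0 0 38;0 0 0 0 38;-2.5 0 0 0 38;-2.5 0 0 0 38;0 0 0 0 38;0 0 0 0 38",
)

```text
t: 26.5
ee_pos: [0.5462, 0.0904, 0.2484]
orientation: [-0.177, 3.137, -0.0]
wrist_force: [0.1, -0.3, -0.6]
opening: 0.0437
```

move_arm(
  series="0 0 1.5 0 38;0 0 0 0 38;0 0 0 0 38",
)

```text
t: 26.88
ee_pos: [0.5461, 0.0904, 0.2469]
orientation: [-0.177, 3.137, 0.0]
wrist_force: [0.0, 0.1, -0.7]
opening: 0.0437
```

```bash
python3 - <<'E'
from h import *
q=sw(80,30,0)
go((q[0],q[1],.2445,.11));print(tcp()[2]["wrist_force"])
E
```

```text
twist 0.2  shift x 0.4 y -1.8 z 2.4 a=0.110
[ 0.04485712  0.13548475 -0.67997255]
```

move_arm(
  series="0 -1 1.5 0.2 38;0 0 0 0 38;0 0 0 0 38",
)

```text
t: 27.25
ee_pos: [0.5468, 0.09, 0.2467]
orientation: [-0.172, 3.135, 0.002]
wrist_force: [-0.2, 0.3, 5.7]
opening: 0.0439
```

move_arm(
  series="0 0 1.5 0 38;0 0 0 0 38;0 0 0 0 38",
)

```text
t: 27.62
ee_pos: [0.5475, 0.0904, 0.2466]
orientation: [-0.172, 3.133, 0.004]
wrist_force: [-0.7, 1.0, 10.2]
opening: 0.0439
```

move_arm(
  series="0 0 -1 0 38;0 0 0 0 38;8.5 0 0 0 38;8.6 0 0.3 0 38;8.6 0 0.6 0 38;8.5 0 0.9 0 38;8.5 0 1.2 0 38;8.4 0 1.5 0 38;8.4 0 1.8 0 38;8.4 0 2.1 0 38;8.3 0 2.4 0 38;0 0 0 0 38",
  squeeze=5,
)

```text
t: 29.12
ee_pos: [0.4697, 0.0809, 0.2337]
orientation: [0.172, -3.136, 0.0]
wrist_force: [0.5, 0.1, 1.6]
opening: 0.0442
```

move_arm(
  series="7 0 2.2 0 38;2 0 0.7 0 38;0 0 0 0 38;0 0 0 0 38",
)

```text
t: 29.62
ee_pos: [0.4616, 0.0801, 0.2312]
orientation: [-0.172, 3.137, -0.0]
wrist_force: [-0.4, 0.5, -0.9]
opening: 0.044
```

move_arm(
  series="2 0 0.7 0 38;0 0 0 0 38;0 0 0 0 38",
)

```text
t: 30.0
ee_pos: [0.4596, 0.0799, 0.2306]
orientation: [-0.172, 3.137, 0.0]
wrist_force: [0.4, 0.1, -0.8]
opening: 0.0441
```

move_arm(
  series="2 0 0.7 0 38;0 0 0 0 38;0 0 0 0 38",
)

```text
t: 30.38
ee_pos: [0.4583, 0.0797, 0.2302]
orientation: [-0.171, 3.135, 0.0]
wrist_force: [4.2, 0.4, 0.8]
opening: 0.0441
```

move_arm(
  series="-1 0 0 0 50;0 0 0 0 62;0 0 0 0 62;0 0 -40 0 62;0 0 -50 0 62;-50 -30 0 0 80;-50 -30 0 0 80;-20 -50 0 7.4 80;-10 -50 0 0 80;0 -50 0 0 80;0 0 0 0 80;0 0 0 0 80",
)

```text
t: 31.88
ee_pos: [0.5978, -0.116, 0.3196]
orientation: [-0.031, -3.141, -0.002]
wrist_force: [0.7, -0.0, -0.5]
opening: 0.0798
```

```bash
python3 - <<'E'
from h import *
im=capture("top");strips(im);print("expect",proj(expect(118),"top").round().tolist(),proj(expect(30),"top").round().tolist())
cv2.imwrite("pics/t8.png",cv2.resize(im[165:285,120:380],None,fx=3,fy=3,interpolation=cv2.INTER_CUBIC))
go((.6095,-.3005,.34,-.02),(.6095,-.3005,.246,-.02))
E
```

```text
top 0.97 [[372.0, 198.0], [398.0, 172.0], [409.0, 183.0], [383.0, 209.0]] mean col (29.34447300771208, 48.70951156812339, 73.73264781491002)
top 0.84 [[178.0, 266.0], [207.0, 230.0], [220.0, 240.0], [191.0, 277.0]] mean col (61.337683523654164, 94.38662316476346, 120.38499184339315)
top 0.78 [[218.0, 264.0], [236.0, 228.0], [252.0, 236.0], [234.0, 272.0]] mean col (61.284974093264246, 95.286701208981, 121.62521588946458)
top 0.62 [[367.0, 211.0], [403.0, 186.0], [411.0, 197.0], [375.0, 223.0]] mean col (29.497890295358648, 48.31856540084388, 72.98945147679325)
expect [[201.0, 237.0], [217.0, 236.0], [199.0, 265.0], [179.0, 267.0]] [[232.0, 235.0], [247.0, 233.0], [239.0, 261.0], [219.0, 263.0]]
twist 0.2  shift x -15.1 y -185.6 z -20.4 a=-0.020
twist -0.0  shift x 0.0 y 0.0 z 94.0 a=-0.020
```

View pics/t8.png

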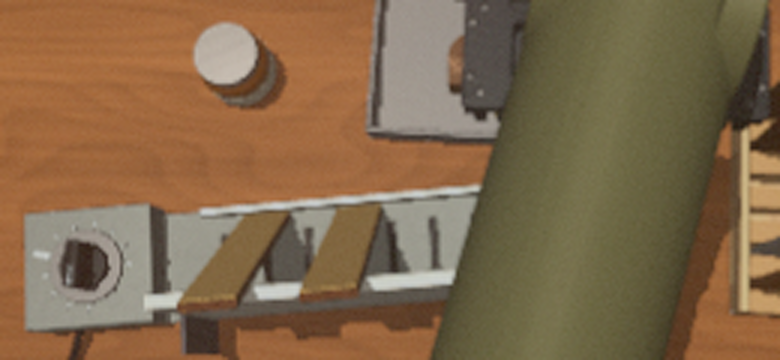

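Both strips lean squarely with the pale coat outward; the brown end grain contrasts with it. Third board next.

move_arm(
  series="-4 -46 -7 0.2 80;-4 -46 -7 0 80;-4 -47 -7 0 80;-3 -47 0 0 80;0 0 0 0 80;0 0 0 0 80;0 0 0 0 80",
)

```text
t: 32.85
ee_pos: [0.6098, -0.3003, 0.3408]
orientation: [0.03, 3.141, 0.002]
wrist_force: [0.2, -0.1, 1.0]
opening: 0.0798
```

```bash
python3 - <<'E'
from h import *
go((.6095,-.3005,.246,-.02))
E
```

```text
twist 0.0  shift x 0.3 y -0.2 z 94.8 a=-0.020
```

move_arm(
  series="0 0 47 0 80;0 0 48 0 80;0 0 0 0 80;0 0 0 0 80;0 0 0 0 38;0 0 0 0 38;0 0 0 0 38;0 0 0 0 38;0 0 0 0 38;0 0 -35 0 38;0 0 -35 0 38;0 0 0 0 38",
  squeeze=20,
)

```text
t: 34.35
ee_pos: [0.6096, -0.3041, 0.3188]
orientation: [0.037, 3.137, -0.004]
wrist_force: [-0.6, -0.3, -1.6]
opening: 0.0436
```

```bash
python3 - <<'E'
from h import *
q=sw(75,-58,0);T=.316
go((.6095,-.2,T,-.02),(q[0],q[1],T,.11),(q[0],q[1],.2475,.11))
E
```

```text
twist -0.2  shift x 2.2 y 104.0 z 2.8 a=-0.020
twist -7.4  shift x 36.5 y 205.9 z 0.0 a=0.110
twist -0.0  shift x 0.0 y 0.0 z 68.5 a=0.110
```

move_arm(
  series="1 52 1 -0.2 38;1 52 1 0 38;9 51 0 -7.4 38;9 51 0 0 38;9 52 0 0 38;9 52 0 0 38;0 0 0 0 38;0 0 0 0 38;0 0 0 0 38",
)

```text
t: 35.48
ee_pos: [0.5572, 0.0015, 0.3134]
orientation: [0.167, -3.137, 0.001]
wrist_force: [0.4, -0.5, -0.7]
opening: 0.0434
```

```bash
python3 - <<'E'
from h import *
q=sw(75,-58,0)
go((q[0],q[1],.2475,.11))
E
```

```text
twist -0.2  shift x 6.6 y -0.2 z 65.9 a=0.110
```

move_arm(
  series="6.5 0 0 -0.2 38;0 0 0 0 38;0 0 32 0 38;0 0 32 0 38;0 0 0 0 38;0 0 0 0 38;-2.5 0 0 0 38;-2.5 0 0 0 38;0 0 0 0 38;0 0 0 0 38",
)

```text
t: 36.72
ee_pos: [0.5556, 0.0032, 0.2498]
orientation: [0.177, -3.136, 0.0]
wrist_force: [-0.4, 0.1, -0.1]
opening: 0.044
```

move_arm(
  series="0 0 1.5 0 38;0 0 0 0 38;0 0 0 0 38",
)

```text
t: 37.1
ee_pos: [0.5556, 0.0033, 0.2482]
orientation: [0.177, -3.136, -0.0]
wrist_force: [-0.5, 0.3, -0.2]
opening: 0.0439
```

```bash
python3 - <<'E'
from h import *
q=sw(80,-58,0)
go((q[0],q[1],.2455,.11))
E
```

```text
twist 0.2  shift x 0.2 y -2.1 z 2.7 a=0.110
```

move_arm(
  series="0 -1 1.2 0.2 38;0 0 0 0 38;0 0 0 0 38",
)

```text
t: 37.48
ee_pos: [0.5559, 0.0025, 0.2474]
orientation: [-0.172, 3.136, 0.001]
wrist_force: [-0.6, 0.4, -0.3]
opening: 0.0439
```

move_arm(
  series="0 0 1.2 0 38;0 0 0 0 38;0 0 0 0 38",
)

```text
t: 37.85
ee_pos: [0.5565, 0.0026, 0.2473]
orientation: [-0.172, 3.135, 0.001]
wrist_force: [-0.1, 1.0, 4.8]
opening: 0.0434
```

move_arm(
  series="0 0 0 0 38;0 0 0 0 38;8.5 0 0 0 38;8.6 0 0.3 0 38;8.6 0 0.6 0 38;8.5 0 0.9 0 38;8.5 0 1.2 0 38;8.4 0 1.5 0 38;8.4 0 1.8 0 38;8.4 0 2.1 0 38;8.3 0 2.4 0 38;0 0 0 0 38",
  squeeze=5,
)

```text
t: 39.35
ee_pos: [0.4793, -0.0063, 0.2347]
orientation: [0.172, -3.136, -0.0]
wrist_force: [0.2, 0.1, -0.2]
opening: 0.044
```

move_arm(
  series="7 0 2.2 0 38;4 0 1.4 0 38;0 0 0 0 38;0 0 0 0 38",
)

```text
t: 39.85
ee_pos: [0.469, -0.0074, 0.2315]
orientation: [0.172, -3.137, 0.0]
wrist_force: [-0.0, 0.7, -0.5]
opening: 0.0443
```

move_arm(
  series="2 0 0.7 0 38;0 0 0 0 38;0 0 0 0 38",
)

```text
t: 40.22
ee_pos: [0.4678, -0.0075, 0.2312]
orientation: [-0.172, 3.135, -0.0]
wrist_force: [3.6, 0.3, -0.0]
opening: 0.044
```

Contact, so I'll release and go to the last board.

move_arm(
  series="-1 0 0 0 50;0 0 0 0 62;0 0 0 0 62;0 0 -40 0 62;0 0 -55 0 62;-50 -30 0 0 80;-50 -30 0 0 80;-30 -45 0 7.4 80;-20 -45 0 0 80;0 -30 0 0 80;0 0 0 0 80;0 0 0 0 80",
)

```text
t: 41.72
ee_pos: [0.6275, -0.1718, 0.3256]
orientation: [-0.029, -3.141, -0.002]
wrist_force: [-0.2, -0.1, -0.5]
opening: 0.0803
```

```bash
python3 - <<'E'
from h import *
im=capture("top");strips(im);print("expect",proj(expect(-58),"top").round().tolist())
go((.641,-.303,.34,-.02),(.641,-.303,.246,-.02))
E
```

```text
top 0.87 [[178.0, 266.0], [207.0, 229.0], [220.0, 239.0], [191.0, 276.0]] mean col (61.03089430894309, 94.19349593495934, 120.39186991869919)
top 0.8 [[259.0, 231.0], [278.0, 230.0], [279.0, 261.0], [260.0, 262.0]] mean col (61.35804701627486, 96.96745027124774, 123.56419529837251)
top 0.78 [[218.0, 265.0], [235.0, 228.0], [252.0, 236.0], [235.0, 273.0]] mean col (61.36054421768707, 94.421768707483, 120.33333333333333)
expect [[262.0, 232.0], [278.0, 230.0], [279.0, 258.0], [259.0, 260.0]]
twist 0.2  shift x -15.9 y -131.8 z -14.1 a=-0.020
twist -0.0  shift x 0.0 y 0.0 z 94.0 a=-0.020
```

move_arm(
  series="-5 -44 -7 0.2 80;-5 -44 -7 0 80;-5 -44 0 0 80;0 0 0 0 80;0 0 0 0 80;0 0 0 0 80",
)

```text
t: 42.58
ee_pos: [0.6404, -0.3026, 0.34]
orientation: [0.031, 3.141, 0.002]
wrist_force: [-0.7, 1.2, -0.6]
opening: 0.0801
```

```bash
python3 - <<'E'
from h import *
go((.641,-.303,.246,-.02))
E
```

```text
twist 0.0  shift x -0.6 y -0.4 z 94.0 a=-0.020
```

move_arm(
  series="0 0 47 0 80;0 0 47 0 80;0 0 0 0 80;0 0 0 0 80;0 0 0 0 38;0 0 0 0 38;0 0 0 0 38;0 0 0 0 38;0 0 0 0 38;0 0 -35 0 38;0 0 -35 0 38;0 0 0 0 38",
  squeeze=20,
)

```text
t: 44.08
ee_pos: [0.6402, -0.3064, 0.3188]
orientation: [0.037, 3.137, -0.004]
wrist_force: [0.2, -1.2, -1.3]
opening: 0.044
```

```bash
python3 - <<'E'
from h import *
q=sw(75,-146,0);T=.316
go((.641,-.2,T,-.02),(q[0],q[1],T,.11),(q[0],q[1],.2475,.11))
E
```

```text
twist -0.2  shift x 1.4 y 106.4 z 2.8 a=-0.020
twist -7.4  shift x 67.8 y 121.3 z 0.0 a=0.110
twist -0.0  shift x 0.0 y 0.0 z 68.5 a=0.110
```

move_arm(
  series="1 53 1 -0.2 38;1 53 1 0 38;16 40 0 -7.4 38;16 40 0 0 38;16 40 0 0 38;13 0 0 0 38;0 0 0 0 38;0 0 0 0 38;0 0 0 0 38",
)

```text
t: 45.2
ee_pos: [0.5713, -0.0854, 0.3135]
orientation: [0.169, -3.137, 0.001]
wrist_force: [0.8, 0.1, -1.3]
opening: 0.0442
```

```bash
python3 - <<'E'
from h import *
q=sw(75,-146,0)
go((q[0],q[1],.2485,.11))
E
```

```text
twist -0.1  shift x 11.1 y -0.3 z 65.0 a=0.110
```

move_arm(
  series="11 0 0 -0.1 38;0 0 0 0 38;0 0 32 0 38;0 0 32 0 38;0 0 0 0 38;0 0 0 0 38;-2.5 0 0 0 38;-2.5 0 0 0 38;0 0 0 0 38;0 0 0 0 38",
)

```text
t: 46.45
ee_pos: [0.565, -0.085, 0.2498]
orientation: [0.174, -3.136, 0.0]
wrist_force: [0.7, -0.7, -1.0]
opening: 0.0437
```

move_arm(
  series="0 0 1.5 0 38;0 0 0 0 38;0 0 0 0 38",
)

```text
t: 46.82
ee_pos: [0.565, -0.085, 0.2482]
orientation: [0.175, -3.137, -0.0]
wrist_force: [-0.8, -0.9, -2.5]
opening: 0.0438
```

```bash
python3 - <<'E'
from h import *
q=sw(80,-146,0)
go((q[0],q[1],.2465,.11));print(tcp()[2]["wrist_force"])
E
```

```text
twist 0.1  shift x -0.2 y -1.4 z 1.7 a=0.110
[-0.84274035 -0.90468507 -2.50443949]
```

move_arm(
  series="-0.5 -1 1.2 0.1 38;0 0 0 0 38;0 0 0 0 38",
)

```text
t: 47.2
ee_pos: [0.5658, -0.0855, 0.2475]
orientation: [-0.172, 3.136, 0.001]
wrist_force: [-1.4, 1.0, 1.9]
opening: 0.0436
```

move_arm(
  series="0 0 1.2 0 38;0 0 0 0 38;0 0 0 0 38",
)

```text
t: 47.58
ee_pos: [0.5665, -0.0854, 0.2475]
orientation: [-0.173, 3.134, 0.001]
wrist_force: [-2.1, 1.9, 6.2]
opening: 0.0438
```

move_arm(
  series="0 0 0 0 38;0 0 0 0 38;8.5 0 0 0 38;8.6 0 0.3 0 38;8.6 0 0.6 0 38;8.5 0 0.9 0 38;8.5 0 1.2 0 38;8.4 0 1.5 0 38;8.4 0 1.8 0 38;8.4 0 2.1 0 38;8.3 0 2.4 0 38;0 0 0 0 38",
  squeeze=5,
)

```text
t: 49.08
ee_pos: [0.4891, -0.0943, 0.2347]
orientation: [0.172, -3.136, -0.001]
wrist_force: [0.1, 1.2, 0.6]
opening: 0.0437
```

move_arm(
  series="7 0 2.2 0 38;4 0 1.4 0 38;0 0 0 0 38;0 0 0 0 38",
)

```text
t: 49.58
ee_pos: [0.479, -0.0954, 0.2314]
orientation: [0.172, -3.137, 0.0]
wrist_force: [0.7, 0.2, -0.2]
opening: 0.0438
```

move_arm(
  series="2 0 0.7 0 38;0 0 0 0 38;0 0 0 0 38",
)

```text
t: 49.95
ee_pos: [0.4771, -0.0956, 0.2308]
orientation: [-0.172, 3.137, 0.0]
wrist_force: [1.1, 0.8, -1.6]
opening: 0.0438
```

move_arm(
  series="2 0 0.7 0 38;0 0 0 0 38;0 0 0 0 38",
)

```text
t: 50.32
ee_pos: [0.4756, -0.0957, 0.2304]
orientation: [-0.172, 3.135, 0.0]
wrist_force: [3.9, 0.6, -0.3]
opening: 0.0441
```

move_arm(
  series="-1 0 0 0 50;0 0 0 0 62;0 0 0 0 62;0 0 -45 0 62;0 0 -50 0 62;-45 20 -10 0 80;-50 20 0 0 80;-50 20 0 0 80;-50 20 0 0 80;0 0 0 0 80;0 0 0 0 80",
)

```text
t: 51.7
ee_pos: [0.6607, 0.0042, 0.3346]
orientation: [0.17, -3.135, 0.002]
wrist_force: [-0.4, -0.9, -0.3]
opening: 0.08
```

```bash
python3 - <<'E'
from h import *
im=capture("top");print([(np.round(d["xy"],1).tolist(),round(d["p"],2)) for d in place_of("dial_grip","top")])
strips(im);print("expect",proj(expect(-146),"top").round().tolist())
ax=sw(43,280,99);print(ax,proj([ax],"top"),proj([sw(43,280,67)],"top"))
a=cv2.resize(im[170:285,120:340],None,fx=2.3,fy=2.3,interpolation=cv2.INTER_CUBIC)
b=cv2.resize(im[235:275,125:175],None,fx=8,fy=8,interpolation=cv2.INTER_CUBIC)
o=np.zeros((600,506,3),np.uint8);o[:a.shape[0],:a.shape[1]]=a;o[270:590,:400]=b
cv2.imwrite("pics/t9.png",o)
E
```

```text
[([146.3, 252.0], 0.78)]
top 0.93 [[292.0, 229.0], [312.0, 224.0], [320.0, 257.0], [300.0, 262.0]] mean col (51.752025931928685, 81.42949756888169, 105.69205834683954)
top 0.67 [[259.0, 230.0], [279.0, 230.0], [279.0, 263.0], [259.0, 263.0]] mean col (56.34634974533107, 88.97283531409168, 112.36502546689304)
expect [[293.0, 229.0], [308.0, 228.0], [319.0, 254.0], [299.0, 256.0]]
[0.48158898 0.33303295 0.099     ] [[143.72790014 253.52799805]] [[147.9240748  254.43537291]]
```

View pics/t9.png

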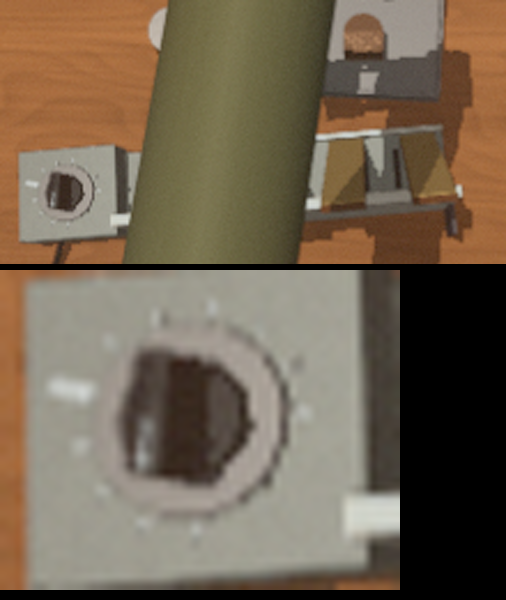

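Four strips lean where expected. The dial ring is centred where the stand fit puts its axis, and the bar is about 0.23 rad off zero. I'll go above the dial.

```bash
python3 - <<'E'
from h import *
q=sw(43,280,0);go((q[0],q[1],.335,-.12),(q[0],q[1],.073,-.12))
E
```

```text
twist 13.0  shift x 216.9 y 305.7 z 1.5 a=-0.120
twist -0.0  shift x 0.0 y 0.0 z 262.0 a=-0.120
```

move_arm(
  series="0 0 0 6.5 80;0 0 0 6.5 80;31 43.7 0 0 80;31 43.7 0 0 80;31 43.7 0 0 80;31 43.7 0 0 80;31 43.7 0 0 80;31 43.7 0 0 80;31 43.5 0 0 80;0 0 0 0 80;0 0 0 0 80;0 0 0 0 80",
  squeeze=12,
)

```text
t: 53.35
ee_pos: [0.4825, 0.3319, 0.3359]
orientation: [0.19, 3.135, 0.001]
wrist_force: [0.1, -0.5, 0.1]
opening: 0.0798
```

```bash
python3 - <<'E'
from h import *
q=sw(43,280,0);go((q[0],q[1],.15,-.12),(q[0],q[1],.073,-.12))
print(tcp()[2]["joint_positions"].round(2))
a=capture("side")[120:330,100:400]
cv2.imwrite("pics/t10.png",cv2.resize(a,None,fx=2.6,fy=2.6,interpolation=cv2.INTER_CUBIC))
E
```

```text
twist -0.1  shift x 1.0 y 1.0 z 185.9 a=-0.120
twist -0.0  shift x 0.0 y 0.0 z 77.0 a=-0.120
[-1.11  0.16  0.53  1.45 -0.08  1.55  0.87]
```

View pics/t10.png

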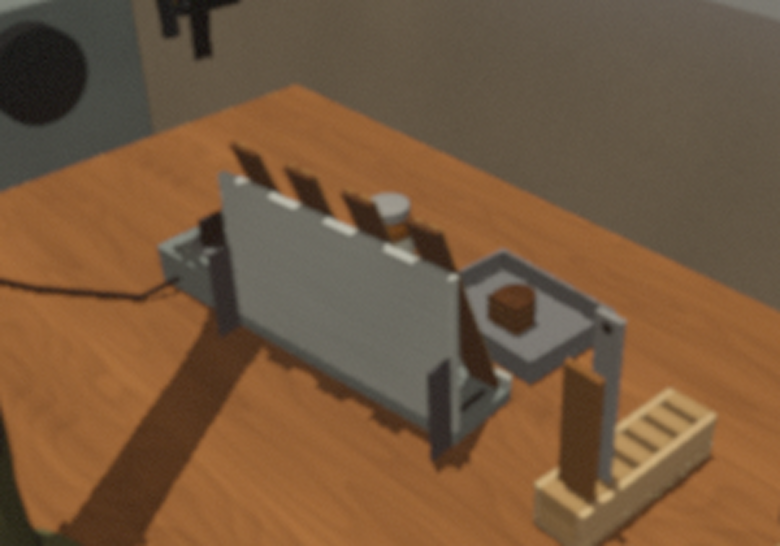

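All four strips lean evenly over the panel edge, and the offcut and straightedge are undisturbed. I'll lower onto the dial and grip.

move_arm(
  series="1 1 60 0 80;0 0 60 0 80;0 0 60 0 80;0 0 50 0 80;0 0 33 0 80;0 0 0 0 80;0 0 0 0 8;0 0 0 0 8;0 0 0 0 8;0 0 0 0 8;0 0 0 0 8;0 0 0 0 8",
  squeeze=12,
)

```text
t: 54.9
ee_pos: [0.4805, 0.3352, 0.0722]
orientation: [-0.184, -3.136, -0.0]
wrist_force: [0.1, -0.6, -0.8]
opening: 0.0283
```

move_arm(
  series="0 0 0 0 8;0 0 0 0 8;0 0 0 0 8",
)

```text
t: 55.28
ee_pos: [0.4809, 0.3368, 0.0723]
orientation: [0.183, 3.135, 0.003]
wrist_force: [1.8, 4.0, -3.5]
opening: 0.014
```

```bash
python3 - <<'E'
from h import *
p,M,s=tcp();a=np.arctan2(-M[0,1],M[1,1]);print("a",a,"dial",(S[2]-a),"twist deg to go",np.degrees(1.90-(S[2]-a)),s["ft_torque"],s["wrist_force"],s["opening"])
E
```

```text
a -0.11647342335920814 dial 0.22687342335920813 twist deg to go 95.86309143268905 [ 1.09702052 -0.50551329  0.10281137] [ 1.79030994  4.04391911 -3.52257417] 0.0140327919268168
```

move_arm(
  series="0 2 0 8 8;0 0 0 8 8;0 0 0 8 8;0 0 0 8 8;0 0 0 8 8;0 0 0 8 8;0 0 0 8 8;0 0 0 8 8;0 0 0 8 8;0 0 0 8 8;0 0 0 8 8;0 0 0 7.9 8",
)

```text
t: 56.78
ee_pos: [0.4864, 0.3401, 0.0729]
orientation: [2.453, 1.956, 0.022]
wrist_force: [16.1, 9.5, -14.1]
opening: 0.0138
```

move_arm(
  series="0 0 0 0 8;0 0 0 0 8",
)

```text
t: 57.02
ee_pos: [0.4864, 0.3401, 0.0729]
orientation: [2.449, 1.961, 0.021]
wrist_force: [16.0, 10.2, -13.5]
opening: 0.0141
```

```bash
python3 - <<'E'
from h import *
p,M,s=tcp();a=np.arctan2(-M[0,1],M[1,1]);print("a",a,"dial",(S[2]-a),"twist deg to go",np.degrees(1.90-(S[2]-a)),p,s["ft_torque"],s["wrist_force"],s["opening"])
E
```

```text
a -1.7913110067050002 dial 1.9017110067050003 twist deg to go -0.09803346291510559 [0.48638185 0.34005854 0.0729325 ] [ 2.03748741 -3.20990969  0.02311778] [ 15.9817279   10.18287167 -13.46731047] 0.014078368128126571
```

move_arm(
  series="1.5 1.5 0 0.3 8;1.5 1.5 0 0 8;1 1 0 0 8;0 0 0 0 8;0 0 0 0 8",
)

```text
t: 57.65
ee_pos: [0.4866, 0.3402, 0.0728]
orientation: [2.457, 1.956, 0.003]
wrist_force: [4.7, 1.2, 1.3]
opening: 0.0138
```

```bash
python3 - <<'E'
from h import *
p,M,s=tcp();a=np.arctan2(-M[0,1],M[1,1]);print("dial",(S[2]-a),"tool force",M.T@s["wrist_force"],p)
E
```

```text
dial 1.907142061691935 tool force [ 2.25668872  4.29976492 -1.30495113] [0.48657922 0.34019356 0.07279491]
```

Forces are relieved, with the dial at about 1.90–1.91. I'll release, rise, back off and check.

move_arm(
  series="0.5 1.3 0 0 8;0 0 0 0 30;0 0 0 0 60;0 0 0 0 60;0 0 -50 0 60;0 0 -60 0 60;0 0 -60 0 60;0 0 -60 0 60;55 0 0 0 60;55 0 0 0 60;55 0 0 0 60;0 0 0 0 60",
)

```text
t: 59.15
ee_pos: [0.5215, 0.5064, 0.2974]
orientation: [2.45, 1.965, -0.008]
wrist_force: [-0.1, 0.5, -0.1]
opening: 0.0601
```

```bash
python3 - <<'E'
from h import *
im=capture("top");strips(im)
for y in(118,30,-58,-146): print("expect",proj(expect(y),"top").round().tolist())
print("heel",[(np.round(d["xy"]).tolist(),round(d["p"],2)) for d in place_of("heel1","top")])
a=cv2.resize(im[160:285,115:425],None,fx=2.4,fy=2.4,interpolation=cv2.INTER_CUBIC)
b=cv2.resize(im[235:275,125:175],None,fx=7,fy=7,interpolation=cv2.INTER_CUBIC)
o=np.zeros((590,744,3),np.uint8);o[:300,:744]=a;o[305:585,:350]=b
cv2.imwrite("pics/t11.png",o)
E
```

```text
top 0.95 [[178.0, 266.0], [207.0, 230.0], [220.0, 240.0], [190.0, 276.0]] mean col (57.11815068493151, 89.92294520547945, 115.91780821917807)
top 0.91 [[219.0, 264.0], [236.0, 228.0], [252.0, 235.0], [235.0, 272.0]] mean col (58.52584670231729, 91.54545454545455, 117.83957219251336)
top 0.69 [[293.0, 229.0], [313.0, 225.0], [320.0, 257.0], [299.0, 261.0]] mean col (60.324607329842934, 95.26352530541013, 122.82722513089006)
top 0.65 [[260.0, 231.0], [279.0, 231.0], [279.0, 262.0], [260.0, 262.0]] mean col (59.49146110056926, 94.36432637571157, 121.49146110056927)
expect [[201.0, 237.0], [217.0, 236.0], [199.0, 265.0], [179.0, 267.0]]
expect [[232.0, 235.0], [247.0, 233.0], [239.0, 261.0], [219.0, 263.0]]
expect [[262.0, 232.0], [278.0, 230.0], [279.0, 258.0], [259.0, 260.0]]
expect [[293.0, 229.0], [308.0, 228.0], [319.0, 254.0], [299.0, 256.0]]
heel [([279.0, 185.0], 0.53)]
```

View pics/t11.png

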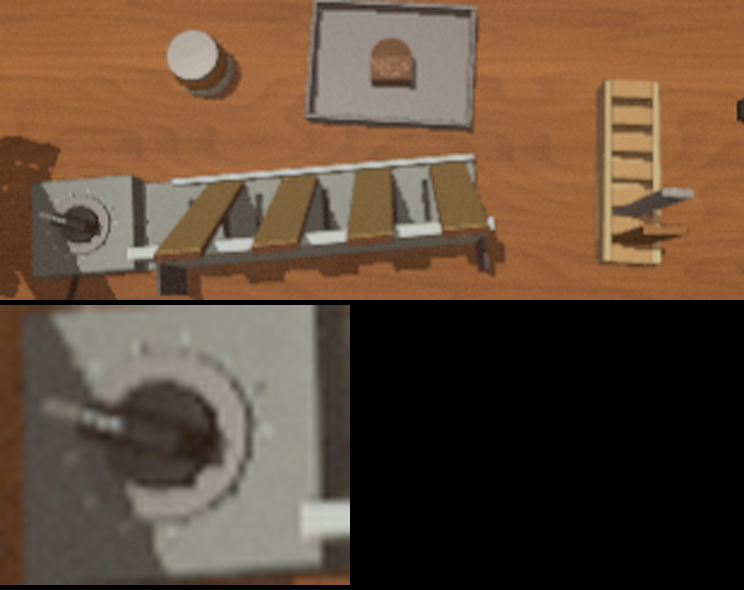

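The dial's white line runs into the long mark, all four strips lean side by side with clear gaps, and the heel is in the tray. I'll hand in.

```bash
python3 -c "
from workcell import ticket,ctrl
print(ctrl.state()['t'],ticket.close_job())"
```

```text
the job is handed in; nothing more can be done
59.3 None
```

The job is finished and handed in at 59 s of the 210 s allowed. I moved the one heel block to the tray and leaned all four strips against the panel with their feet at the lip. Then I turned the dial to the long mark.

**Last checks, from the final top picture:**
- **Strips:** all four lean side by side with clear gaps, within a few pixels of where I expected them. The faces showing outward are yellower than bare board, so I take them to be the coated side.
- **Heel:** it is inside the tray and the ledge is clear.
- **Dial:** its white line runs into the long mark. The gripper's angle put it at about 1.90–1.91.
- **Bystanders:** the offcut, straightedge and jar look undisturbed. The hammer was outside that picture, and the arm never went near it.

**What disagreed:**
- **Dial position:** the dial's axis was about 5–7 mm from where my stand fit put it. This put up to about 24 N on the wrist while turning, and I eased it off before letting go.
- **Panel angle:** contact with the panel suggests my angle for the stand was about 0.007 rad off. I turned the dial a further 0.3° for this. The strips were set at the original angle.

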